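# Clear the pot out of the paint box and snap the box's cover on

### The arm

A 6-joint arm with a two-finger parallel gripper is mounted at the origin on the work surface; the furniture and walls round the work are solid. World frame = base frame: x ahead of the robot, y to its left, z up, the work surface at z = 0. Lengths are in m, angles in degrees, forces in N, time in s.
With the tool pointing down it reaches from about 0.275 to 0.725 m from the base axis. Payload 5.6 kg.
Tool frame: the origin (TCP) lies on the centre line of the jaws, within the pads' length; the fingertips stand 19 mm ahead of it and the grasp point (between the pads) is the TCP; z points along the fingers, y is the line along which they close (so a half turn about z gives the same grasp; the last joint's range is limited). The gripper opens to 85 mm and grips with 20 to 120 N. Pads are 22 mm wide; open, the fingers measure 114 mm over their backs; the gripper's body (76 mm by 85 mm) begins 54 mm behind the grasp point. The pads swing forward as they close: fully open they stand 13 mm farther back than shut.
Start: joints at [-56.574, 14.616, 6.199, 0, -81.583, -16.306], TCP at [0.162, -0.526, 0.25] pointing down, gripper open.
Joint ranges: [-168.99, 168.99], [-69.2, 112.95], [-62.41, 85.93], [-164.36, 98.24], [-168.68, -3.75], [-174.98, 174.98]. Speed limits (degrees/s): [147.25, 147.25, 180, 180, 180, 180].

### API

Orientations are given as a 3x3 rotation matrix whose columns are the frame's x, y, z axes.
In Python, from rig import ctrl, eyes, find_in, outline_of, spot_point gives the robot as it stands.
- The arm moves only by the tool arm_command, never from a script. Its argument "plan" is a list of rows, each a list of 3 entries, a list of its own where there are three numbers: the shift along the tool's x, y, z in m, then the turn, a rotation vector about the tool's x, y, z in degrees, then the closure, from 0 (fully open) to 1 (shut). In form: [[[x, y, z], [ax, ay, az], gripper], ...]. A call has 1 to 12 rows; each row shifts and turns the commanded pose from where the row before left it, along the tool's axes as they then stand; what a row does not reach is not made up. A row lasts 1/12 s, in which the tool goes at most 41.7 mm and 7.16 degrees, less where a joint would pass 70% of its speed; a pose out of reach is approached as far as the arm can. A call is refused whole if a number of a shift passes 0.0417 or a number of a turn 7.16, either way. A call with a gripper value outside its range is refused whole. The fingers move at their own pace and stop on an object; "newtons" is the grip in N (left out, the last holds). Time passes only in rows, so rows that do not move let the fingers close. It gives the time, the measured TCP pose, the force, the opening and the grip force at its end, in the units of the state.
- ctrl.get_obs(): the state, without advancing time (a new reading comes with each control period).
- eyes.get_image(name): name is "side" or "top"; returns a dict with "color" (420x560x3 uint8, red, green, blue), "fx", "fy", "cx", "cy" (pixels), "cam_to_world" (4x4, takes a point from camera to world coordinates). Camera axes: x right, y down, z forward; pixel columns grow to the right and rows downward; lengths in m; the calibration is good to about 2 mm. A picture is of the moment at which its call begins. There is no depth.
- ctrl.close_job(): hands the job in; it is judged then, once.
Trained networks look in the newest picture that a camera, given by its name, has taken for a name from the list of things; names that differ only in an ending like _2 or _b are one class to them, and where a whole thing is asked for, a point or a joint stands for the part that bears it (a point fixed in the world has none). Each returns a list of dicts, best first, with "p" (0 to 1); they miss things now and then, are a little off and sometimes report something else, mostly with a low value. They report only what shows in the picture. A call takes as long as a camera call. They do not tell look-alikes from the thing itself.
- find_in(camera, label): "bbox" ([left, top, width, height] in pixels, round what is visible of it).
- outline_of(camera, label): "mask" (420x560 bool, what is visible of it) and "bbox" ([left, top, width, height] in pixels, round what is visible of it).
- spot_point(camera, label): "centre" ([row, column] in pixels: a listed point, or the origin of a listed thing).
The state is a dict: "time_s": time; "joint_positions": joint angles; "dq": joint speeds; "joint_torque": joint torques, N m; "ee_pos": TCP position; "tcp_rot": TCP orientation; "wrist_force": force on the tool from outside, world axes, zero at the start; "ft_torque": the same for the moment, N m; "opening": finger opening in m; "grasp_force": force on a finger pad.
Only numpy, scipy, OpenCV 4.12 (cv2) and the standard library are available. Lean on these libraries where they do the work, as an engineer would, in place of code of your own. Each camera call takes 0.05 s, during which the arm holds its last target. There are 200 camera calls.

### The job

The white paint box must be closed for the night: lift the orange paint pot out of it, keeping it upright, and stand it in the middle of the cork coaster. Then set the blue cover squarely on the box with its two orange clips over the grey rails, let go of it so that it rests loosely there, and press it straight down until both clips have snapped under the rails and the cover sits flush all round. Do not disturb the blue pot and the red dish.

Things in the scene. Friction and masses are not known exactly. Their poses are not given: they have to be found in the camera images.
- paint_box: White open paint box fixed to the bench: 86 mm (its x) by 72 mm (y) by 62 mm high, walls 3 mm, inner floor with coloured pans 30 mm up. Outside each x end a grey rail, 60 mm long in y, 6 mm high, stands out 3.5 mm, its top level with the rim. Origin: centre of its underside, z up. Box and cover trade places between episodes (one front right, one left).
- box_mouth (a point): Centre of the paint box's mouth (80 by 66 mm) at rim height, 62 mm above the bench; axes as the box.
- cover_grip (a point): Middle of the grip ridge of the loose blue cover (90 g), 14 mm above the plate's top, 39 mm above its feet. Ridge: 14 mm thick (cover x), 44 mm long (y), 25 mm high above the plate; pinch it across x from above, fingertips just above the plate. Cover overall 102 mm (x) by 85 mm (y) by 50 mm high; it stands upright on the bench. Turned half round it fits as well.
- cover_mid (a point): Centre of the underside of the cover's plate (91 x 80 mm, 5 mm thick), 19 mm below cover_grip, 20 mm above the feet. Feet: two skirts at the y sides, 2 mm clear of the box each side, flared in the lowest 5 mm. Home, it is at box_mouth (0 to 1.5 mm above). Set on loosely, clip slopes resting on the rails' outer edges, it is 13 to 16 mm above box_mouth.
- cover_end_a (a point): Underside of the cover's plate, 30 mm from its middle towards the cover's +x; a white 20 mm dot on the plate's top, 5 mm above, marks the pressing place. Beyond it is a sprung orange clip arm, 26 mm wide, whose sloped hook snaps under the rail. One clip takes about 3 to 17 N down on its dot, then that end drops on to the rim; pressing may be done end by end or on the ridge.
- cover_end_b (a point): The same on the cover's -x side: underside of the plate, 30 mm from its middle.
- pot_mid (a point): Centre, half-way up, of the loose orange and white paint pot that stands in the paint box: round, upright wall, 52 mm across, 75 mm high, 0.13 to 0.24 kg. In the box it stands out 43 mm above the rim; grasp it round its top part from above. z up.
- coaster: Round cork coaster, 80 mm across, 4 mm thick, fixed to the bench; origin at the centre of its underside. It, the blue pot and the red dish trade places between episodes.
- pot_brown: Small blue pot with brown paint, 57 mm across, 55 mm high, loose; origin at the centre of its underside. To be left alone.
- dish_red: Shallow dish with red paint, 69 mm across, 25 mm high, loose; origin at the centre of its underside. To be left alone.
- pot_green_big: Large paint tin with green paint, 80 mm across, 125 mm high, fixed; origin at the centre of its underside. An obstacle, like the crowd of other fixed paint pots, about 50 mm high, that covers most of the bench.
- bottle_tall_green: Green bottle, 66 mm across, 237 mm high, fixed; origin at the centre of its underside. An obstacle.
- pot_red: Red pot with two brushes standing in it, fixed, brushes up to 242 mm high; origin at the centre of its underside. An obstacle.
There are look-alikes about, which are no part of the job. What is shaped like the part that bears pot_mid but turquoise is not meant.

How it is judged:
By the outcome, as a careful person would: the job done as asked, in the order asked, and still so for the second after the job is handed in, with the robot touching nothing.
It also fails if it takes over 67 s, if anything falls off the work surface, if the arm or the gripper's body presses on something with over 40 N, if the wrist force passes 120 N, or if a joint passes its speed limit or range.

## Working session

There is one attempt and no reset: what is moved stays moved. The work goes in short steps, Python scripts to look and compute and a tool call to move; the robot and the scene stay as the last step left them, time stands still between calls to the robot, and variables do not carry over. Pictures are saved under pics/ and viewed, at most 10 in all, crops included, and the job is handed in when it is done.

Besides the shell and the picture viewer there is one more tool, called after "Emit:" by a JSON object that holds its "name" and its "arguments". arm_command: Moves the arm, as the interface text tells. Its arguments: {"type":"object","properties":{"plan":{"type":"array"},"newtons":{"type":"number"}},"required":["plan"]}

```bash
mkdir -p pics; cat > h.py <<'E'
import numpy as np, cv2
from rig import ctrl, eyes, find_in, outline_of, spot_point
def proj(im,P):
    T=np.linalg.inv(im["cam_to_world"]);c=T[:3,:3]@np.array(P)+T[:3,3]
    return np.array([im["fx"]*c[0]/c[2]+im["cx"],im["fy"]*c[1]/c[2]+im["cy"]])
def ray(im,u,v):
    M=np.array(im["cam_to_world"]);d=M[:3,:3]@np.array([(u-im["cx"])/im["fx"],(v-im["cy"])/im["fy"],1.]);return M[:3,3],d
def onz(im,u,v,z):
    o,d=ray(im,u,v);return o+d*(z-o[2])/d[2]
def tri(a,pa,b,pb):
    o1,d1=ray(a,*pa);o2,d2=ray(b,*pb);d1/=np.linalg.norm(d1);d2/=np.linalg.norm(d2)
    s=np.linalg.lstsq(np.c_[d1,-d2],o2-o1,rcond=None)[0];p,q=o1+s[0]*d1,o2+s[1]*d2
    return (p+q)/2,np.linalg.norm(p-q)
def save(im,n,box=None,k=1):
    c=im["color"]
    if box: c=c[box[1]:box[3],box[0]:box[2]]
    cv2.imwrite("pics/"+n,cv2.cvtColor(cv2.resize(np.ascontiguousarray(c),None,fx=k,fy=k,interpolation=cv2.INTER_CUBIC),cv2.COLOR_RGB2BGR))
E
python3 - <<'E'
from h import *
np.set_printoptions(precision=3,suppress=True)
I={n:eyes.get_image(n) for n in("side","top")}
for n in I:save(I[n],n+"0.png"); print(n,I[n]["fx"],np.array(I[n]["cam_to_world"])[:3,3])
for l,z in dict(paint_box=0,box_mouth=.062,cover_grip=.039,cover_mid=.02,cover_end_a=.02,cover_end_b=.02,pot_mid=.0675,coaster=0,pot_brown=0,dish_red=0,pot_green_big=0,bottle_tall_green=0,pot_red=0).items():
    for n in I:
        for d in spot_point(n,l)[:3]:
            r,c=d["centre"];print(l,n,round(d["p"],2),np.round([c,r],1),onz(I[n],c,r,z))
o=ctrl.get_obs();print(o["time_s"],o["ee_pos"],np.array(o["tcp_rot"]).round(3).tolist(),o["opening"])
E
```

```text
side 541.3881436760735 [ 0.358 -1.125  1.059]
top 533.6227884116252 [ 0.413 -0.097  1.311]
paint_box top 0.55 [376.3 275.8] [ 0.327 -0.338  0.   ]
box_mouth top 0.86 [381.  271.7] [ 0.34  -0.338  0.062]
cover_grip side 0.69 [290.3 164.7] [0.539 0.202 0.039]
cover_grip top 0.68 [150.2 196.3] [0.531 0.204 0.039]
cover_mid side 0.45 [287.8 173.2] [0.529 0.185 0.02 ]
cover_mid top 0.63 [152.9 200.2] [0.523 0.202 0.02 ]
cover_end_a side 0.65 [296.5 168. ] [0.559 0.207 0.02 ]
cover_end_a top 0.87 [156.  209.6] [0.5   0.194 0.02 ]
cover_end_a top 0.61 [153.  183.8] [0.563 0.201 0.02 ]
cover_end_b side 0.65 [296.5 168. ] [0.559 0.207 0.02 ]
cover_end_b top 0.87 [156.  209.6] [0.5   0.194 0.02 ]
cover_end_b top 0.61 [153.  183.8] [0.563 0.201 0.02 ]
pot_mid side 0.38 [289.  170.7] [0.526 0.137 0.068]
pot_mid side 0.32 [295.5 165.1] [0.549 0.161 0.068]
pot_mid top 0.9 [420.4 260.9] [ 0.364 -0.429  0.068]
pot_mid top 0.69 [381.3 273.9] [ 0.336 -0.337  0.068]
coaster top 0.58 [258.8 221.8] [ 0.466 -0.053  0.   ]
pot_brown top 0.71 [315.2 226. ] [ 0.452 -0.192  0.   ]
pot_brown top 0.66 [154.2 185.3] [0.561 0.203 0.   ]
dish_red side 0.55 [306.6 220.3] [ 0.555 -0.013  0.   ]
dish_red top 0.95 [234.7 187.4] [0.552 0.004 0.   ]
pot_green_big top 0.82 [161.9 270.2] [0.353 0.186 0.   ]
pot_green_big top 0.22 [258.2 222.9] [ 0.463 -0.052  0.   ]
bottle_tall_green top 0.59 [126.4 264.6] [0.368 0.273 0.   ]
pot_red side 0.81 [342.2 240.3] [ 0.639 -0.107  0.   ]
pot_red top 0.72 [258.  224.4] [ 0.459 -0.051  0.   ]
pot_red top 0.57 [274.7 150.6] [ 0.641 -0.096  0.   ]
1.4 [ 0.162 -0.526  0.25 ] [[-0.956, -0.294, -0.0], [-0.294, 0.956, 0.0], [0.0, 0.0, -1.0]] 0.08567052248139326
```

View pics/top0.png

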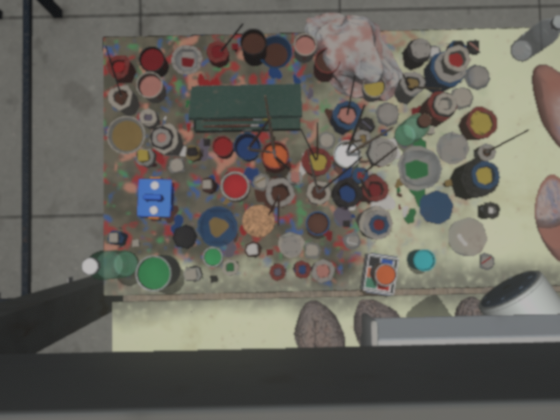

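View pics/side0.png

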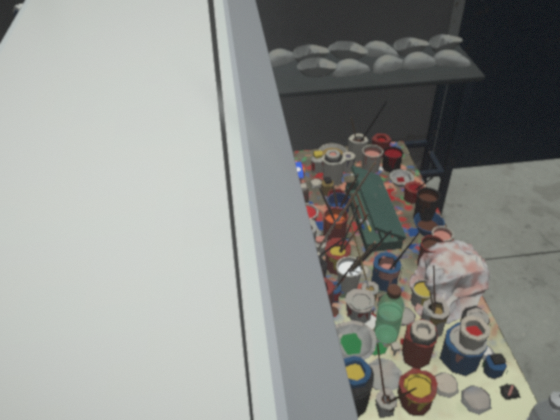

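The top view shows the box at (380,274) with the orange pot inside it at (385,274), the cover at (154,198), the coaster at (258,221), the dish at (235,186) and the brown pot at (318,224). The arm hides most of the side view. Candidates for the pot are the orange one at (385,274) in the box and the turquoise one at (423,260). The description picks the orange one, so I'll check it in a crop.

```bash
python3 - <<'E'
from h import *
np.set_printoptions(precision=4,suppress=True)
I=eyes.get_image("top");c=I["color"]
a=cv2.resize(c[235:310,345:445],None,fx=8,fy=8,interpolation=cv2.INTER_CUBIC)
cv2.imwrite("pics/c1.png",cv2.cvtColor(a,cv2.COLOR_RGB2BGR))
a=np.vstack([cv2.resize(c[170:228,125:185],(600,580)[:2],interpolation=cv2.INTER_CUBIC)])
cv2.imwrite("pics/c2.png",cv2.cvtColor(a,cv2.COLOR_RGB2BGR))
h=cv2.cvtColor(c,cv2.COLOR_RGB2HSV).astype(int)
def blob(m,x0,y0,x1,y1):
    k=np.zeros(m.shape,np.uint8);k[y0:y1,x0:x1]=m[y0:y1,x0:x1]
    n,L,s,ce=cv2.connectedComponentsWithStats(k);i=1+np.argmax(s[1:,4]);return (L==i).astype(np.uint8),s[i],ce[i]
m,s,ce=blob((h[...,0]<14)&(h[...,1]>140)&(h[...,2]>120),350,240,410,305);print("orange",s,ce,onz(I,*ce,.105))
m,s,ce=blob((h[...,0]>100)&(h[...,0]<125)&(h[...,1]>150)&(h[...,2]>120),125,165,185,230)
r=cv2.minAreaRect(cv2.findContours(m,0,2)[0][0]);print("cover",s,ce,r,onz(I,*r[0],.025)); 
b=cv2.boxPoints(r);print([onz(I,*p,.025) for p in b])
for l in("paint_box","cover_grip","coaster","pot_mid"):
    for d in outline_of("top",l)[:2]:
        q=d["mask"].astype(np.uint8);ct=max(cv2.findContours(q,0,2)[0],key=cv2.contourArea);print(l,d["p"],d["bbox"],cv2.minAreaRect(ct),q.sum())
        if l=="coaster":print(onz(I,*cv2.minAreaRect(ct)[0],.004))
E
```

```text
orange [378 266  16  18 226] [385.4248 274.3009] [ 0.3369 -0.339   0.105 ]
cover [139 181  23  35 422] [146.4526 197.737 ] ((150.00924682617188, 198.33384704589844), (21.577836990356445, 34.39141082763672), 3.1798300743103027) [0.5272 0.2075 0.025 ]
[array([0.4878, 0.2361, 0.025 ]), array([0.5709, 0.2308, 0.025 ]), array([0.5668, 0.1787, 0.025 ]), array([0.4837, 0.1842, 0.025 ])]
paint_box 0.58 [358.5, 251.8, 39.2, 42.6] ((378.2464294433594, 273.19268798828125), (35.21950912475586, 40.84922409057617), 7.765166282653809) 891
cover_grip 0.69 [136.3, 175.7, 38.3, 42.9] ((155.0, 197.0), (36.0, 42.0), 0.0) 1367
coaster 0.82 [240.9, 205.9, 32.5, 33.2] ((257.5, 220.5), (33.0, 31.0), 90.0) 850
[ 0.4687 -0.0504  0.004 ]
pot_mid 0.97 [369.0, 261.7, 32.2, 25.2] ((382.70001220703125, 273.4000244140625), (28.144268035888672, 23.71708106994629), 18.43494987487793) 552
pot_mid 0.78 [405.2, 250.2, 29.2, 22.2] ((420.0, 259.5), (21.0, 28.0), 90.0) 503
```

View pics/c1.png

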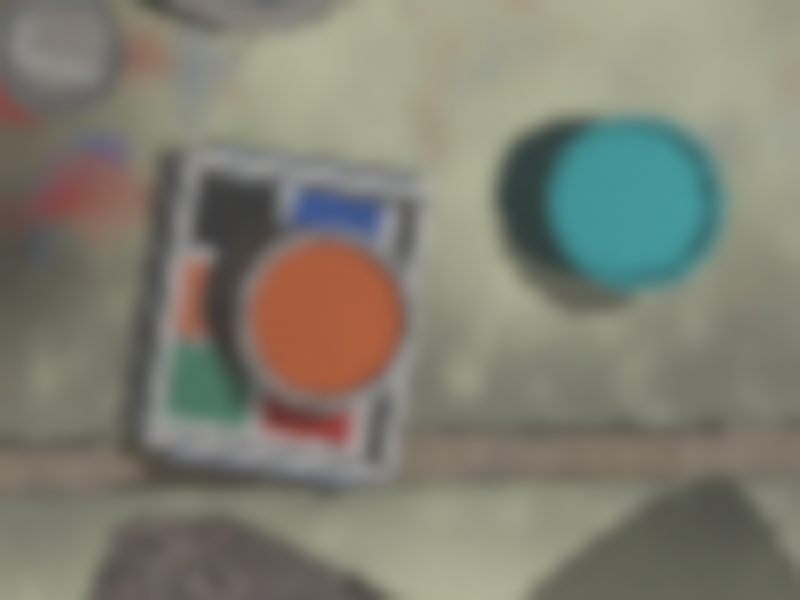

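View pics/c2.png

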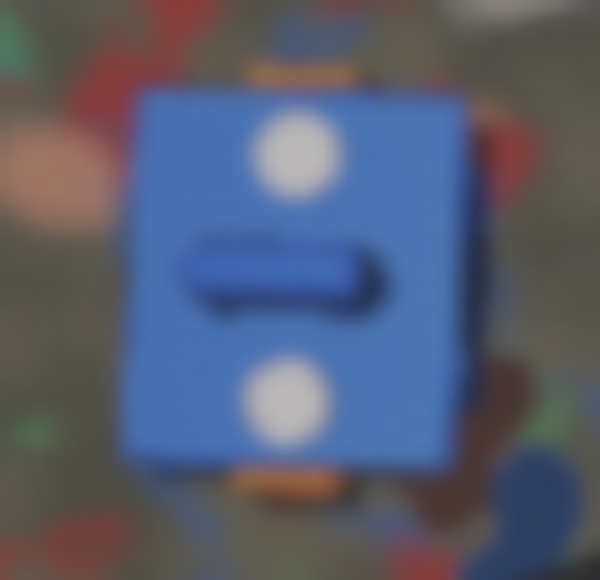

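The crop confirms the orange pot, inside the white box, as the target at (385.5,274.3). The turquoise one stands outside at (424,260). The cover's two white dots and its ridge are clearly visible. The box's long x axis runs up the image, rotated about 8° clockwise.

```bash
cat >> h.py <<'E'
from scipy.optimize import minimize
from scipy.ndimage import map_coordinates
def rect(x,y,a,L,W,z,n=60):
    t=np.linspace(-.5,.5,n);p=np.r_[np.c_[t*L,0*t+W/2],np.c_[t*L,0*t-W/2],np.c_[0*t+L/2,t*W],np.c_[0*t-L/2,t*W]]
    R=np.array([[np.cos(a),-np.sin(a)],[np.sin(a),np.cos(a)]]);q=p@R.T+[x,y];return np.c_[q,0*q[:,0]+z]
def dots(I,x0,y0,x1,y1):
    h=cv2.cvtColor(I["color"],cv2.COLOR_RGB2HSV).astype(int);m=np.zeros(h.shape[:2],np.uint8)
    m[y0:y1,x0:x1]=((h[...,1]<70)&(h[...,2]>130))[y0:y1,x0:x1]
    n,L,s,c=cv2.connectedComponentsWithStats(m);return [(s[i,4],c[i]) for i in range(1,n) if s[i,4]>20]
E
python3 - <<'E'
from h import *
np.set_printoptions(precision=4,suppress=True)
I=eyes.get_image("top");c=I["color"].astype(float);w=c.min(2)-.7*(c.max(2)-c.min(2))
def samp(P):
    q=np.array([proj(I,p) for p in P]);return map_coordinates(w,[q[:,1],q[:,0]],order=1).mean()
def cost(v):
    x,y,a=v[0],v[1],v[2];f=lambda d:samp(rect(x,y,a,.083+d,.069+d,.062,25))
    return -(2*f(0)-f(-.012)-f(.012))
best=min((minimize(cost,[.338+dx,-.338+dy,np.radians(-8)],method="Nelder-Mead",options=dict(initial_simplex=[[.338+dx,-.338+dy,-.14],[.342+dx,-.338+dy,-.14],[.338+dx,-.334+dy,-.14],[.338+dx,-.338+dy,-.1]])) for dx in(-.004,0,.004) for dy in(-.004,0,.004)),key=lambda r:r.fun)
print("box",best.x,np.degrees(best.x[2]),best.fun)
k=8;a=cv2.resize(I["color"][240:305,350:410],None,fx=k,fy=k,interpolation=cv2.INTER_CUBIC)
for L,W in((.086,.072),(.080,.066)):
    for p in rect(*best.x,L,W,.062):
        u=(proj(I,p)-[350,240]+.5)*k;cv2.circle(a,tuple(int(t) for t in u),1,(255,0,0),-1)
b=cv2.resize(I["color"][175:265,200:340],(800,514),interpolation=cv2.INTER_CUBIC)
cv2.imwrite("pics/c3.png",cv2.cvtColor(a,cv2.COLOR_RGB2BGR));cv2.imwrite("pics/c4.png",cv2.cvtColor(b,cv2.COLOR_RGB2BGR))
d=dots(I,135,175,175,220);print(d);P=[onz(I,*q,.025) for _,q in d];print(P)
if len(P)==2: print("mid",(P[0]+P[1])/2,"sep",np.linalg.norm(P[0]-P[1]),"yaw",np.degrees(np.arctan2(*(P[0]-P[1])[1::-1])))
h=cv2.cvtColor(I["color"],cv2.COLOR_RGB2HSV).astype(int);m=((h[...,0]>8)&(h[...,0]<20)&(h[...,1]>70)&(h[...,2]>110)).astype(np.uint8);m[:, :238]=0;m[:,278:]=0;m[:203]=0;m[240:]=0
ct=max(cv2.findContours(m,0,2)[0],key=cv2.contourArea);e=cv2.minEnclosingCircle(ct);print("coaster",e,onz(I,*e[0],.004),cv2.fitEllipse(ct))
print("turq",onz(I,424,260,.075))
E
```

```text
box [ 0.3359 -0.3372 -0.1815] -10.397031730809276 -76.2907424438204
[(np.int32(58), array([154.4483, 185.    ])), (np.int32(58), array([153.3793, 209.7759]))]
[array([0.5593, 0.1964, 0.025 ]), array([0.4993, 0.1996, 0.025 ])]
mid [0.5293 0.198  0.025 ] sep 0.06010109736544988 yaw -2.9899321741435467
coaster ((258.0, 221.0), 17.262775421142578) [ 0.4674 -0.0516  0.004 ] ((257.6641540527344, 220.84339904785156), (31.114971160888672, 33.177642822265625), 151.01052856445312)
turq [ 0.3658 -0.4351  0.075 ]
```

View pics/c3.png

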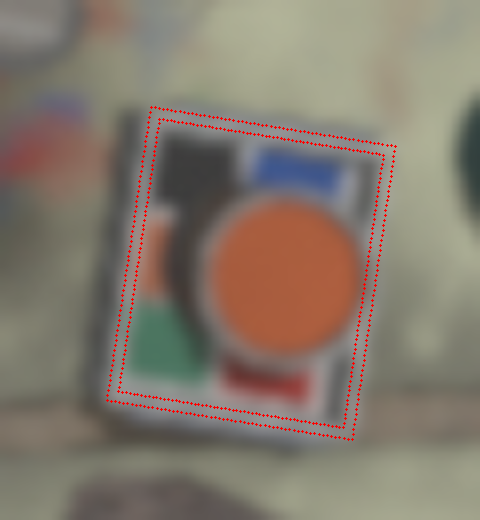

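View pics/c4.png

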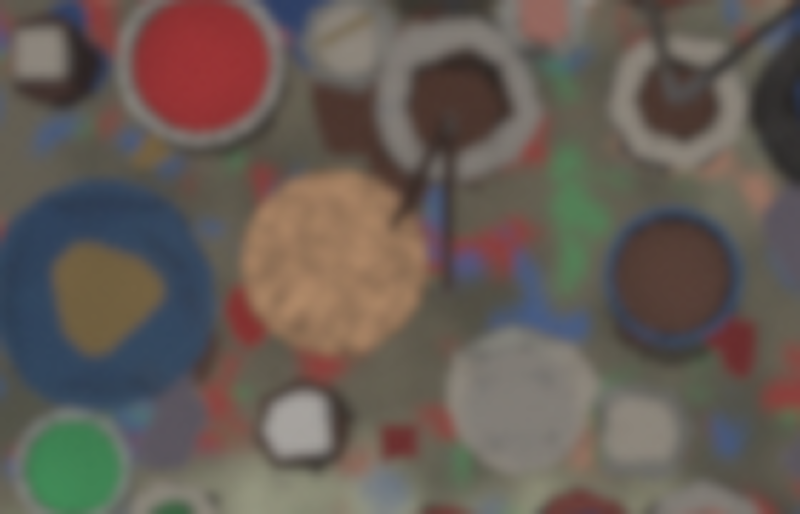

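The overlay fits the rim to about 2 mm (I'll refine it once the pot is out). The coaster is at (258,221), and a brush pot at (280,192) leans two brushes towards it, whose heights I need before I place anything. Next I move above the orange pot, turning the jaws to the box's x axis.

```bash
cat >> h.py <<'E'
def plan(xyz,yaw,vmax=.038,g=None):
    "rows to a world target; yaw = world angle (deg) of tool y"
    o=ctrl.get_obs();p=np.array(o["ee_pos"]);R=np.array(o["tcp_rot"]);y0=np.degrees(np.arctan2(R[1,1],R[0,1]))
    dy=-((yaw-y0+180)%360-180);D=np.array(xyz)-p
    n=int(np.ceil(max(np.linalg.norm(D)/vmax,abs(dy)/6.9,1)));rows=[]
    for i in range(n):
        a=np.radians(y0-dy*i/n);T=np.array([[np.sin(a),-np.cos(a),0],[np.cos(a),np.sin(a),0],[0,0,-1]]).T
        T=np.c_[[np.sin(a),-np.cos(a),0],[np.cos(a),np.sin(a),0],[0,0,-1]]
        rows.append([np.round(T.T@D/n,4).tolist(),[0,0,round(dy/n,2)],g])
    print(n,"at",p.round(4),"yaw",round(y0,2),"tilt",R[:2,2].round(4));print(str(rows).replace(" ",""))
E
python3 -c "
from h import *
plan([.337,-.339,.19],171,g=0)"
```

```text
10 at [ 0.1619 -0.5256  0.2503] yaw 107.12 tilt [-0.  0.]
[[[0.0222,0.0127,0.006],[0,0,np.float64(-6.39)],0],[[0.0235,0.0101,0.006],[0,0,np.float64(-6.39)],0],[[0.0245,0.0075,0.006],[0,0,np.float64(-6.39)],0],[[0.0252,0.0047,0.006],[0,0,np.float64(-6.39)],0],[[0.0255,0.0019,0.006],[0,0,np.float64(-6.39)],0],[[0.0256,-0.001,0.006],[0,0,np.float64(-6.39)],0],[[0.0253,-0.0038,0.006],[0,0,np.float64(-6.39)],0],[[0.0247,-0.0066,0.006],[0,0,np.float64(-6.39)],0],[[0.0238,-0.0093,0.006],[0,0,np.float64(-6.39)],0],[[0.0226,-0.0119,0.006],[0,0,np.float64(-6.39)],0]]
```

```bash
sed -i 's/np.c_\[\[np.sin(a),-np.cos(a),0\]/np.c_[[-np.sin(a),np.cos(a),0]/; /\]\]).T$/d; s/round(dy\/n,2)/float(round(dy\/n,2))/' h.py; sed -i '/a=np.radians(y0-dy/s/;T=np.array.*//' h.py
python3 -c "
from h import *
plan([.337,-.339,.19],171,g=0)"
```

```text
Traceback (most recent call last):
  File "h.py", line 33, in plan
    T=np.c_[[-np.sin(a),np.cos(a),0],[np.cos(a),np.sin(a),0],[0,0,-1]]
                     ^
NameError: name 'a' is not defined
```

```bash
sed -i 's/^        T=np.c_/        a=np.radians(y0-dy*i\/n);T=np.c_/' h.py
python3 -c "
from h import *
plan([.337,-.339,.19],171,g=0)"
```

```text
10 at [ 0.1619 -0.5256  0.2503] yaw 107.12 tilt [-0.  0.]
[[[-0.0222,0.0127,0.006],[0,0,-6.39],0],[[-0.0235,0.0101,0.006],[0,0,-6.39],0],[[-0.0245,0.0075,0.006],[0,0,-6.39],0],[[-0.0252,0.0047,0.006],[0,0,-6.39],0],[[-0.0255,0.0019,0.006],[0,0,-6.39],0],[[-0.0256,-0.001,0.006],[0,0,-6.39],0],[[-0.0253,-0.0038,0.006],[0,0,-6.39],0],[[-0.0247,-0.0066,0.006],[0,0,-6.39],0],[[-0.0238,-0.0093,0.006],[0,0,-6.39],0],[[-0.0226,-0.0119,0.006],[0,0,-6.39],0]]
```

Emit:
{"name": "arm_command", "arguments": {"plan": [[[-0.0222,0.0127,0.006],[0,0,-6.39],0],[[-0.0235,0.0101,0.006],[0,0,-6.39],0],[[-0.0245,0.0075,0.006],[0,0,-6.39],0],[[-0.0252,0.0047,0.006],[0,0,-6.39],0],[[-0.0255,0.0019,0.006],[0,0,-6.39],0],[[-0.0256,-0.001,0.006],[0,0,-6.39],0],[[-0.0253,-0.0038,0.006],[0,0,-6.39],0],[[-0.0247,-0.0066,0.006],[0,0,-6.39],0],[[-0.0238,-0.0093,0.006],[0,0,-6.39],0],[[-0.0226,-0.0119,0.006],[0,0,-6.39],0],[[0,0,0],[0,0,0],0]]}}

```text
time_s: 2.62
ee_pos: [0.3385, -0.3362, 0.1892]
tcp_rot: [[-0.148, -0.989, -0.0], [-0.989, 0.148, 0.002], [-0.002, 0.001, -1.0]]
wrist_force: [0.3, -0.1, 0.1]
opening: 0.0856
grasp_force: 0.0
```

```bash
python3 -c "
from h import *
I=eyes.get_image('side');save(I,'side1.png');print(proj(I,[.337,-.339,.105]),proj(I,[.467,-.052,0]),proj(I,[.529,.198,.025]))
plan([.337,-.339,.09],171,g=0,vmax=.02)"
```

```text
[235.14316037 294.18001302] [277.68098891 233.03642903] [287.26709915 169.40842257]
5 at [ 0.3377 -0.3375  0.1898] yaw 171.23 tilt [-0.0007  0.0006]
[[[0.0003,0.0001,0.02],[0,0,0.05],0],[[0.0003,0.0001,0.02],[0,0,0.05],0],[[0.0003,0.0001,0.02],[0,0,0.05],0],[[0.0003,0.0001,0.02],[0,0,0.05],0],[[0.0003,0.0001,0.02],[0,0,0.05],0]]
```

View pics/side1.png

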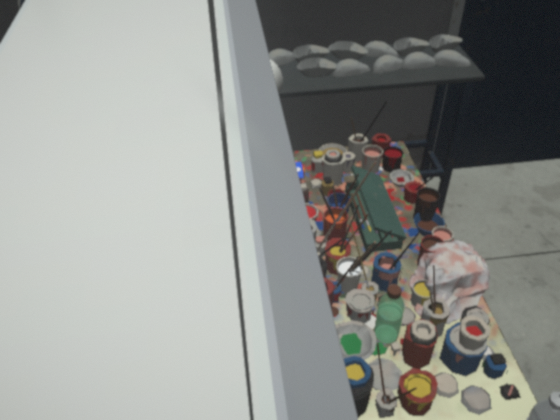

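```bash
python3 -c "
from h import *
I=eyes.get_image('top')
np.set_printoptions(precision=3,suppress=True)
f=lambda x,y:(200+(x+.5)/5.714-.5,175+(y+.5)/5.714-.5)
print('nadir',proj(I,[.413,-.097,0]),'pot',onz(I,*f(458,100),.05))
for h in(.05,.08,.1,.12,.15,.18,.2,.24):print(h,onz(I,*f(398,218),h)[:2]-[.4674,-.0516],onz(I,*f(447,286),h)[:2]-[.4674,-.0516])
"
```

```text
nadir [277.023 242.822] pot [ 0.533 -0.106  0.05 ]
0.05 [ 0.017 -0.029] [-0.012 -0.048]
0.08 [ 0.015 -0.029] [-0.013 -0.048]
0.1 [ 0.014 -0.029] [-0.013 -0.048]
0.12 [ 0.013 -0.03 ] [-0.014 -0.048]
0.15 [ 0.011 -0.03 ] [-0.015 -0.048]
0.18 [ 0.01 -0.03] [-0.016 -0.048]
0.2 [ 0.009 -0.031] [-0.017 -0.048]
0.24 [ 0.006 -0.031] [-0.018 -0.048]
```

Emit:
{"name": "arm_command", "arguments": {"plan": [[[0.0003,0.0001,0.02],[0,0,0],0],[[0.0003,0.0001,0.02],[0,0,0],0],[[0.0003,0.0001,0.02],[0,0,0],0],[[0.0003,0.0001,0.02],[0,0,0],0],[[0.0003,0.0001,0.019],[0,0,0],0],[[0,0,0],[0,0,0],0]]}}

```text
time_s: 3.22
ee_pos: [0.3335, -0.3396, 0.0882]
tcp_rot: [[-0.159, -0.987, -0.005], [-0.987, 0.159, 0.004], [-0.003, 0.006, -1.0]]
wrist_force: [0.3, 0.8, 0.1]
opening: 0.0857
grasp_force: 0.0
```

Emit:
{"name": "arm_command", "arguments": {"plan": [[[0,0,0],[0,0,0],0],[[0,0,0],[0,0,0],0]]}}

```text
time_s: 3.38
ee_pos: [0.3365, -0.3413, 0.0926]
tcp_rot: [[-0.157, -0.988, 0.001], [-0.988, 0.157, -0.001], [0.001, -0.002, -1.0]]
wrist_force: [0.2, 0.4, 0.0]
opening: 0.0857
grasp_force: 0.0
```

```bash
python3 -c "
from h import *
S=eyes.get_image('side');I=eyes.get_image('top')
a=cv2.resize(S['color'][170:270,265:365],(600,600),interpolation=cv2.INTER_CUBIC)
f=lambda x,y:(200+(x+.5)/5.714-.5,175+(y+.5)/5.714-.5)
for t in((398,218),(447,286)):
  print([proj(S,onz(I,*f(*t),h)).round().tolist() for h in (0,.05,.1,.15,.2,.24)])
print('potrim',[proj(S,[.533,-.106+d,.05]).round() for d in(-.03,.03)])
b=cv2.resize(I['color'][185:230,250:290],(200,225),interpolation=cv2.INTER_CUBIC)
b=cv2.resize(b,(200,225));c=np.zeros((600,200,3),np.uint8);c[:225]=b
cv2.imwrite('pics/c5.png',cv2.cvtColor(np.hstack([a,c]),cv2.COLOR_RGB2BGR))
o=ctrl.get_obs();print(o['ee_pos'],o['opening'])
"
```

```text
[[286.0, 239.0], [285.0, 226.0], [284.0, 213.0], [282.0, 199.0], [281.0, 184.0], [280.0, 172.0]]
[[276.0, 246.0], [275.0, 233.0], [274.0, 219.0], [273.0, 204.0], [272.0, 189.0], [271.0, 177.0]]
potrim [array([306., 239.]), array([303., 223.])]
[ 0.3368408  -0.3410819   0.09282106] 0.08505376690432077
```

View pics/c5.png

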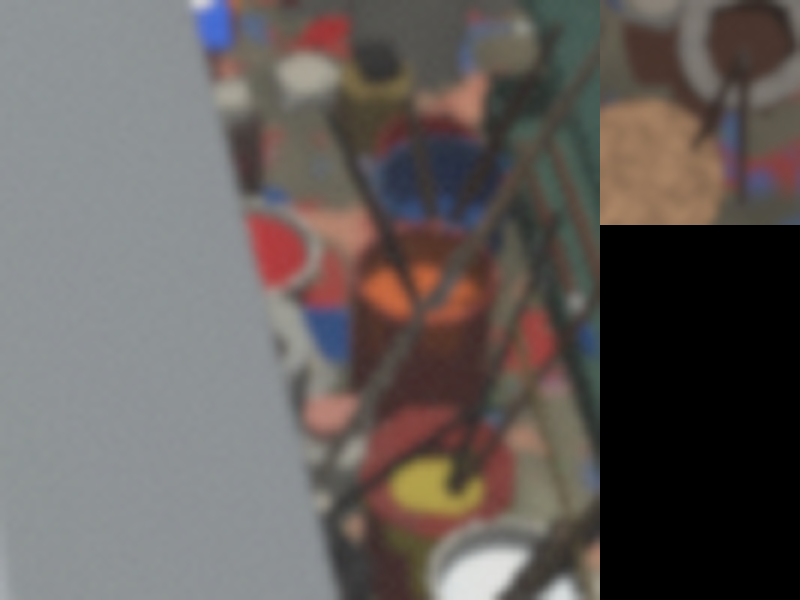

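The side view is blocked by a fixed panel, so the brush heights stay unknown. I take the dark lines in the top crop (tips about 32 and 50 mm from the coaster centre, on its −y side) as real brushes. I'll grip the pot with the gripper tilted 25° about its closing axis. The pot stays upright while the gripper body leans to +y, away from the brushes.

Emit:
{"name": "arm_command", "arguments": {"plan": [[[-0.002,0,0],[0,0,-7],0],[[0,0,0],[0,0,-7],0],[[0,0,0],[0,5,0],0],[[0,0,0],[0,5,0],0],[[0,0,0],[0,5,0],0],[[0,0,0],[0,5,0],0],[[0,0,0],[0,5,0],0],[[0,0,0],[0,0,0],0],[[0,0,0],[0,0,0],0]]}}

```text
time_s: 4.23
ee_pos: [0.3352, -0.3396, 0.0922]
tcp_rot: [[0.08, -0.996, 0.033], [-0.911, -0.087, -0.403], [0.405, 0.003, -0.914]]
wrist_force: [0.2, -1.0, 1.2]
opening: 0.0854
grasp_force: 0.0
```

Emit:
{"name": "arm_command", "arguments": {"plan": [[[0,-0.001,0],[0,0,0],0.2],[[0,0,0],[0,0,0],0.3],[[0,0,0],[0,0,0],0.4],[[0,0,0],[0,0,0],0.5],[[0,0,0],[0,0,0],0.6],[[0,0,0],[0,0,0],0.7],[[0,0,0],[0,0,0],0.8],[[0,0,0],[0,0,0],0.8]], "newtons": 40}}

```text
time_s: 4.9
ee_pos: [0.3377, -0.3404, 0.0928]
tcp_rot: [[0.078, -0.996, 0.034], [-0.911, -0.085, -0.404], [0.406, 0.0, -0.914]]
wrist_force: [-0.0, 0.8, 5.5]
opening: 0.0493
grasp_force: 40.9
```

Emit:
{"name": "arm_command", "arguments": {"plan": [[[0.002,0,-0.0046],[0,0,0],0.8],[[0.0041,0,-0.0091],[0,0,0],0.8],[[0.0041,0,-0.0091],[0,0,0],0.8],[[0.0081,0,-0.0183],[0,0,0],0.8],[[0.0081,0,-0.0183],[0,0,0],0.8],[[0.0081,0,-0.0183],[0,0,0],0.8],[[0.0081,0,-0.0183],[0,0,0],0.8],[[0.0081,0,-0.0183],[0,0,0],0.8],[[0,0,0],[0,0,0],0.8],[[0,0,0],[0,0,0],0.8]]}}

```text
time_s: 5.73
ee_pos: [0.3375, -0.3396, 0.2173]
tcp_rot: [[0.078, -0.996, 0.034], [-0.911, -0.085, -0.403], [0.404, -0.0, -0.915]]
wrist_force: [-0.5, -0.8, -2.1]
opening: 0.0494
grasp_force: 41.9
```

```bash
python3 - <<'E'
from h import *
np.set_printoptions(precision=4,suppress=True)
o=ctrl.get_obs();R=np.array(o["tcp_rot"]);print(o["ee_pos"],o["opening"],o["wrist_force"])
D=np.array([.4674,-.0516,.225])-o["ee_pos"];print("to coaster in tool",R.T@D, "n",np.linalg.norm(D)/.038)
I=eyes.get_image("top");save(I,"lift.png",(330,180,440,300),5)
E
```

```text
[ 0.3375 -0.3396  0.2173] 0.04942825534997347 [-0.4801 -0.8442 -2.1251]
to coaster in tool [-0.2493 -0.1539 -0.1185] n 8.316490063019309
```

View pics/lift.png

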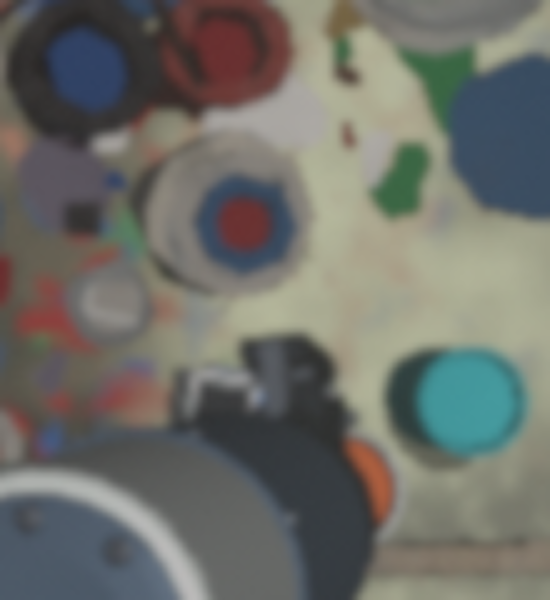

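The pot is held and clear of the box: its orange lid shows at crop (370,485), and the weight reads about 2 N. I'll go round by low x so that it meets the coaster away from the brushes.

Emit:
{"name": "arm_command", "arguments": {"plan": [[[-0.029,-0.0063,-0.0131],[0,0,0],0.8],[[-0.029,-0.0063,-0.0131],[0,0,0],0.8],[[-0.029,-0.0063,-0.0131],[0,0,0],0.8],[[-0.029,-0.0063,-0.0131],[0,0,0],0.8],[[-0.029,-0.0063,-0.0131],[0,0,0],0.8],[[-0.029,-0.0063,-0.0131],[0,0,0],0.8],[[-0.029,-0.0063,-0.0131],[0,0,0],0.8],[[-0.029,-0.0063,-0.0131],[0,0,0],0.8],[[-0.029,-0.0063,-0.0131],[0,0,0],0.8],[[0,0,0],[0,0,0],0.8],[[0,0,0],[0,0,0],0.8]]}}

```text
time_s: 6.7
ee_pos: [0.3689, -0.0485, 0.2177]
tcp_rot: [[0.083, -0.996, 0.031], [-0.91, -0.088, -0.404], [0.405, 0.005, -0.914]]
wrist_force: [0.4, 0.2, -1.7]
opening: 0.0499
grasp_force: 42.2
```

```bash
python3 - <<'E'
from h import *
np.set_printoptions(precision=4,suppress=True)
o=ctrl.get_obs();R=np.array(o["tcp_rot"]);print(o["ee_pos"],R,o["opening"])
print(R.T@(np.array([.4674,-.0516,.22])-o["ee_pos"]))
I=eyes.get_image("top");c=I["color"].astype(float);w=c.min(2)-.7*(c.max(2)-c.min(2))
def samp(P):
    q=np.array([proj(I,p) for p in P]);return map_coordinates(w,[q[:,1],q[:,0]],order=1)
for name,cost in(("ring",lambda v:-(2*samp(rect(*v,.083,.069,.062,25)).mean()-samp(rect(*v,.071,.057,.062,25)).mean()-samp(rect(*v,.095,.081,.062,25)).mean())),
  ("ring2",lambda v:-sum(samp(rect(*v,.080+d,.066+d,.062,25)).mean() for d in(.001,.003,.005))+samp(rect(*v,.074,.060,.062,25)).mean()*1.5+samp(rect(*v,.092,.078,.062,25)).mean()*1.5)):
    r=min((minimize(cost,[.336+dx,-.338,-.15],method="Nelder-Mead",options=dict(initial_simplex=[[.336+dx,-.338+dy,-.17],[.34+dx,-.338+dy,-.14],[.336+dx,-.334+dy,-.14],[.336+dx,-.338+dy,-.1]])) for dx in(-.003,.003) for dy in(-.003,.003)),key=lambda r:r.fun)
    print(name,r.x,np.degrees(r.x[2]),r.fun)
k=10;x0,y0=350,240;a=cv2.resize(I["color"][y0:y0+58,x0:x0+60],None,fx=k,fy=k,interpolation=cv2.INTER_CUBIC)
b=a.copy()
for L,W in((.086,.072),(.080,.066)):
    for p in rect(*r.x,L,W,.062):
        u=(proj(I,p)-[x0,y0]+.5)*k;cv2.circle(b,tuple(int(t) for t in u),1,(255,0,0),-1)
m=np.hstack([a,b]);m=cv2.resize(m,(800,int(800*m.shape[0]/m.shape[1])),interpolation=cv2.INTER_AREA)
cv2.imwrite("pics/box2.png",cv2.cvtColor(m,cv2.COLOR_RGB2BGR))
E
```

```text
[ 0.3689 -0.0485  0.2177] [[ 0.0826 -0.9961  0.0311]
 [-0.9105 -0.0881 -0.4041]
 [ 0.4052  0.005  -0.9142]] 0.049869125636589705
[ 0.0119 -0.0978  0.0022]
ring [ 0.3359 -0.3375 -0.1818] -10.415091033290707 -74.06505554464826
ring2 [ 0.3355 -0.3372 -0.1809] -10.366774735209097 -78.53907020164209
```

View pics/box2.png

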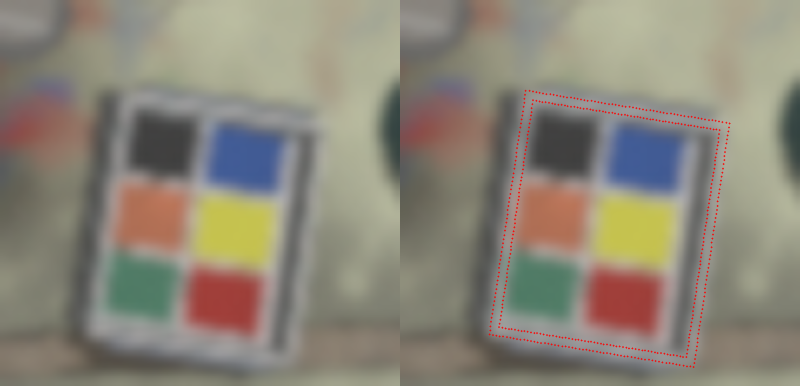

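All six pans and the rim show now, with outer corners at left-panel (122,92), (318,120), (292,362) and (88,335). I'll refine the box pose from the pans. Now above the coaster.

Emit:
{"name": "arm_command", "arguments": {"plan": [[[0.003,-0.0245,0.0006],[0,0,0],0.8],[[0.003,-0.0245,0.0006],[0,0,0],0.8],[[0.003,-0.0245,0.0006],[0,0,0],0.8],[[0.003,-0.0243,0.0006],[0,0,0],0.8],[[0,0,0],[0,0,0],0.8],[[0,0,0],[0,0,0],0.8],[[0,0,0],[0,0,0],0.8]]}}

```text
time_s: 7.33
ee_pos: [0.4665, -0.0545, 0.2205]
tcp_rot: [[0.078, -0.997, 0.03], [-0.911, -0.083, -0.404], [0.405, 0.004, -0.914]]
wrist_force: [-0.7, 0.5, -1.0]
opening: 0.0496
grasp_force: 42.3
```

```bash
python3 - <<'E'
from h import *
np.set_printoptions(precision=4,suppress=True)
o=ctrl.get_obs();R=np.array(o["tcp_rot"]);print(o["ee_pos"],o["opening"],o["wrist_force"])
print(R.T@(np.array([.4674,-.0516,.0])-o["ee_pos"]), R[2])
I=eyes.get_image("top");h=cv2.cvtColor(I["color"],cv2.COLOR_RGB2HSV).astype(int)
H,S,V=h[...,0],h[...,1],h[...,2]
cs={}
for n,(u,v),m in(("blk",(374,261.5),V<85),("blu",(386.3,263.5),(H>100)&(H<130)&(S>90)),("ora",(372.3,271.8),(H<15)&(S>80)),("yel",(384.8,273.7),(H>20)&(H<35)&(S>100)),("grn",(370.6,282.6),(H>60)&(H<95)&(S>70)),("red",(383.2,284.5),((H<8)|(H>170))&(S>110))):
    k=np.zeros(V.shape,np.uint8);k[int(v)-6:int(v)+8,int(u)-6:int(u)+8]=m[int(v)-6:int(v)+8,int(u)-6:int(u)+8]
    q,L,s,c=cv2.connectedComponentsWithStats(k);i=1+np.argmax(s[1:,4]);P=onz(I,*c[i],.031);cs[n]=P[:2];print(n,s[i,4],c[i],P)
mid=sum(cs.values())/6;print("mid",mid)
for a,b in(("grn","blk"),("ora","blk"),("red","blu"),("yel","blu")):
    d=cs[b]-cs[a];print(a,b,np.hypot(*d),np.degrees(np.arctan2(d[1],d[0])))
for a,b in(("blu","blk"),("yel","ora"),("red","grn")):
    d=cs[b]-cs[a];print(a,b,np.hypot(*d),np.degrees(np.arctan2(d[1],d[0]))-90)
E
```

```text
[ 0.4665 -0.0545  0.2205] 0.049596786689523616 [-0.6523  0.5275 -1.0186]
[-0.0919 -0.0021  0.2004] [ 0.4051  0.0044 -0.9143]
blk 62 [373.9516 261.3548] [ 0.3636 -0.3275  0.031 ]
blu 77 [386.2727 263.1818] [ 0.3586 -0.3568  0.031 ]
ora 88 [372.2045 272.1477] [ 0.338  -0.3225  0.031 ]
yel 93 [384.6774 274.2903] [ 0.3323 -0.3521  0.031 ]
grn 54 [370.6111 282.7778] [ 0.3129 -0.3179  0.031 ]
red 76 [383.3553 284.5658] [ 0.308  -0.3481  0.031 ]
mid [ 0.3356 -0.3375]
grn blk 0.05157889861016669 -10.771858554847674
ora blk 0.026040903321360036 -11.103917287040005
red blu 0.0513209114584995 -9.75396304786539
yel blu 0.026718284046182515 -10.157525116354595
blu blk 0.029704333991317375 -9.706621424782554
yel ora 0.03013684709674076 -11.007709432909962
red grn 0.03062183656515363 -9.240548905033606
```

Two independent fits agree: box centre (0.3356, −0.3373), yaw −10.3°. Now lowering the pot.

Emit:
{"name": "arm_command", "arguments": {"plan": [[[-0.0096,-0.0003,0.0205],[0,0,0],0.8],[[-0.0096,-0.0003,0.0205],[0,0,0],0.8],[[-0.0096,-0.0003,0.0205],[0,0,0],0.8],[[-0.0096,-0.0003,0.0205],[0,0,0],0.8],[[-0.0096,-0.0003,0.0205],[0,0,0],0.8],[[-0.0096,-0.0003,0.0205],[0,0,0],0.8],[[0,0,0],[0,0,0],0.8],[[0,0,0],[0,0,0],0.8],[[0,0,0],[0,0,0],0.8]]}}

```text
time_s: 8.13
ee_pos: [0.4694, -0.0501, 0.0869]
tcp_rot: [[0.079, -0.996, 0.034], [-0.911, -0.086, -0.403], [0.405, 0.0, -0.914]]
wrist_force: [0.3, -0.1, -1.5]
opening: 0.0496
grasp_force: 42.4
```

Emit:
{"name": "arm_command", "arguments": {"plan": [[[-0.0015,0.0005,0.0043],[0,0,0],0.8],[[-0.0015,0.0005,0.0043],[0,0,0],0.8],[[-0.0015,0.0005,0.0043],[0,0,0],0.8],[[-0.0015,0.0005,0.0043],[0,0,0],0.8],[[0,0,0],[0,0,0],0.8],[[0,0,0],[0,0,0],0.8]]}}

```text
time_s: 8.63
ee_pos: [0.4667, -0.052, 0.0671]
tcp_rot: [[0.079, -0.996, 0.032], [-0.911, -0.085, -0.404], [0.405, 0.003, -0.914]]
wrist_force: [-0.5, 0.3, -1.5]
opening: 0.0497
grasp_force: 42.4
```

Emit:
{"name": "arm_command", "arguments": {"plan": [[[-0.0004,0,0.0009],[0,0,0],0.8],[[0,0,0],[0,0,0],0.8],[[0,0,0],[0,0,0],0.8]]}}

```text
time_s: 8.88
ee_pos: [0.4669, -0.0521, 0.0669]
tcp_rot: [[0.079, -0.996, 0.032], [-0.911, -0.085, -0.404], [0.405, 0.002, -0.914]]
wrist_force: [-2.9, 1.0, 4.9]
opening: 0.0492
grasp_force: 43.0
```

Contact with the coaster (about 6 N). I open part way and back out along the tool axis.

Emit:
{"name": "arm_command", "arguments": {"plan": [[[0,0,0],[0,0,0],0.38],[[0,0,0],[0,0,0],0.33],[[0,0,0],[0,0,0],0.26],[[0,0,0],[0,0,0],0.26],[[0,0,0],[0,0,0],0.26],[[0,0,-0.004],[0,0,0],0.26],[[0,0,-0.01],[0,0,0],0.26],[[0,0,-0.03],[0,0,0],0.26],[[0,0,-0.04],[0,0,0],0.26],[[0,0,-0.04],[0,0,0],0.26],[[0,0,-0.04],[0,0,0],0.26]]}}

```text
time_s: 9.8
ee_pos: [0.4609, 0.0149, 0.2182]
tcp_rot: [[0.079, -0.996, 0.032], [-0.911, -0.085, -0.403], [0.404, 0.003, -0.915]]
wrist_force: [1.3, 1.0, 0.4]
opening: 0.0632
grasp_force: 0.0
```

```bash
python3 - <<'E'
from h import *
o=ctrl.get_obs();R=np.array(o["tcp_rot"]);print(o["ee_pos"],o["opening"],np.round(R,3).tolist())
E
```

```text
[0.4609111  0.01494041 0.21824321] 0.06324947048963966 [[0.079, -0.996, 0.032], [-0.911, -0.085, -0.403], [0.404, 0.003, -0.915]]
```

Emit:
{"name": "arm_command", "arguments": {"plan": [[[0,0,-0.01],[0,-4.77,0],0.26],[[0,0,-0.01],[0,-4.77,0],0.1],[[0,0,0],[0,-4.77,0],0],[[0,0,0],[0,-4.77,0],0],[[0,0,0],[0,-4.77,0],0],[[0,0,0],[0,0,0],0],[[0,0,0],[0,0,0],0]]}}

```text
time_s: 10.38
ee_pos: [0.4612, 0.0208, 0.2354]
tcp_rot: [[0.083, -0.997, -0.001], [-0.997, -0.083, -0.001], [0.001, 0.001, -1.0]]
wrist_force: [0.3, -0.3, -1.0]
opening: 0.0856
grasp_force: 0.0
```

```bash
python3 - <<'E'
from h import *
plan([.5293,.198,.14],177,g=0)
E
```

```text
6 at [0.4612 0.0208 0.2354] yaw -175.25 tilt [-0.0013 -0.0011]
[[[-0.0285,-0.0138,0.0159],[0,0,1.29],0],[[-0.0288,-0.0131,0.0159],[0,0,1.29],0],[[-0.0291,-0.0125,0.0159],[0,0,1.29],0],[[-0.0294,-0.0118,0.0159],[0,0,1.29],0],[[-0.0296,-0.0111,0.0159],[0,0,1.29],0],[[-0.0299,-0.0105,0.0159],[0,0,1.29],0]]
```

Emit:
{"name": "arm_command", "arguments": {"plan": [[[-0.0285,-0.0138,0.0159],[0,0,1.29],0],[[-0.0288,-0.0131,0.0159],[0,0,1.29],0],[[-0.0291,-0.0125,0.0159],[0,0,1.29],0],[[-0.0294,-0.0118,0.0159],[0,0,1.29],0],[[-0.0296,-0.0111,0.0159],[0,0,1.29],0],[[-0.0299,-0.0105,0.0159],[0,0,1.29],0.2],[[0,0,0],[0,0,0],0.4],[[0,0,0],[0,0,0],0.4],[[0,0,0],[0,0,0],0.4]]}}

```text
time_s: 11.13
ee_pos: [0.528, 0.1993, 0.1389]
tcp_rot: [[-0.048, -0.999, -0.003], [-0.999, 0.048, -0.003], [0.003, 0.003, -1.0]]
wrist_force: [0.1, -1.0, 0.1]
opening: 0.0512
grasp_force: 0.0
```

```bash
python3 - <<'E'
from h import *
np.set_printoptions(precision=4,suppress=True)
plan([.5293,.198,.06],177,g=.4,vmax=.02)
I=eyes.get_image("top");h=cv2.cvtColor(I["color"],cv2.COLOR_RGB2HSV).astype(int)
k=np.zeros(h.shape[:2],np.uint8);k[195:250,230:285]=((h[...,0]<12)&(h[...,1]>160)&(h[...,2]>110))[195:250,230:285]
n,L,s,c=cv2.connectedComponentsWithStats(k);i=1+np.argmax(s[1:,4]);print("pot lid",s[i],c[i],onz(I,*c[i],.079))
E
```

```text
4 at [0.528  0.1993 0.1389] yaw 177.25 tilt [-0.0029 -0.0027]
[[[0.0003,-0.0003,0.0197],[0,0,0.06],0.4],[[0.0003,-0.0003,0.0197],[0,0,0.06],0.4],[[0.0003,-0.0003,0.0197],[0,0,0.06],0.4],[[0.0003,-0.0003,0.0197],[0,0,0.06],0.4]]
pot lid [250 213  15  16 189] [256.963  220.5185] [ 0.4655 -0.0518  0.079 ]
```

The pot's lid centre is at (0.4655, −0.0518), within 2 mm of the coaster centre. Down to the cover's ridge.

Emit:
{"name": "arm_command", "arguments": {"plan": [[[0.0003,-0.0003,0.0197],[0,0,0],0.4],[[0.0003,-0.0003,0.0197],[0,0,0],0.4],[[0.0003,-0.0003,0.0197],[0,0,0],0.4],[[0.0003,-0.0003,0.0197],[0,0,0],0.4],[[0,0,0.006],[0,0,0],0.4],[[0,0,0.006],[0,0,0],0.4],[[0,0,0],[0,0,0],0.4],[[0,0,0],[0,0,0],0.4]]}}

```text
time_s: 11.85
ee_pos: [0.5301, 0.1978, 0.0496]
tcp_rot: [[-0.05, -0.999, -0.001], [-0.999, 0.05, -0.0], [0.0, 0.001, -1.0]]
wrist_force: [-0.7, 0.4, -0.0]
opening: 0.0511
grasp_force: 0.0
```

Emit:
{"name": "arm_command", "arguments": {"plan": [[[0,0,0.002],[0,0,0],0.5],[[0,0,0],[0,0,0],0.6],[[0,0,0],[0,0,0],0.7],[[0,0,0],[0,0,0],0.8],[[0,0,0],[0,0,0],0.9],[[0,0,0],[0,0,0],1],[[0,0,0],[0,0,0],1],[[0,0,0],[0,0,0],1]], "newtons": 40}}

```text
time_s: 12.52
ee_pos: [0.5297, 0.1978, 0.0469]
tcp_rot: [[-0.05, -0.999, -0.001], [-0.999, 0.05, -0.0], [0.001, 0.001, -1.0]]
wrist_force: [-0.7, -0.1, 3.7]
opening: 0.0132
grasp_force: 42.4
```

Emit:
{"name": "arm_command", "arguments": {"plan": [[[0,0,-0.004],[0,0,0],1],[[0,0,-0.01],[0,0,0],1],[[0,0,-0.03],[0,0,0],1],[[0,0,-0.03],[0,0,0],1],[[0,0,-0.03],[0,0,0],1],[[0,0,-0.03],[0,0,0],1],[[0,0,-0.03],[0,0,0],1],[[0,0,-0.03],[0,0,0],1],[[0,0,0],[0,0,0],1],[[0,0,0],[0,0,0],1]]}}

```text
time_s: 13.35
ee_pos: [0.5306, 0.1982, 0.243]
tcp_rot: [[-0.05, -0.999, 0.002], [-0.999, 0.05, 0.002], [-0.002, -0.002, -1.0]]
wrist_force: [0.4, 0.7, -1.7]
opening: 0.0127
grasp_force: 41.9
```

```bash
python3 - <<'E'
from h import *
o=ctrl.get_obs();print(o["opening"],o["wrist_force"])
plan([.41,-.1,.26],172,g=1)
E
```

```text
0.012738039861230201 [ 0.37503799  0.70572685 -1.68915393]
9 at [0.5306 0.1982 0.243 ] yaw 177.14 tilt [0.0017 0.002 ]
[[[0.0338,0.0117,-0.0019],[0,0,0.57],1],[[0.0339,0.0114,-0.0019],[0,0,0.57],1],[[0.034,0.0111,-0.0019],[0,0,0.57],1],[[0.0341,0.0107,-0.0019],[0,0,0.57],1],[[0.0342,0.0104,-0.0019],[0,0,0.57],1],[[0.0343,0.01,-0.0019],[0,0,0.57],1],[[0.0344,0.0097,-0.0019],[0,0,0.57],1],[[0.0345,0.0093,-0.0019],[0,0,0.57],1],[[0.0346,0.009,-0.0019],[0,0,0.57],1]]
```

```bash
python3 - <<'E'
from h import *
plan([.37,-.08,.27],173,g=1)
E
```

```text
9 at [0.5306 0.1982 0.243 ] yaw 177.14 tilt [0.0017 0.002 ]
[[[0.0318,0.0163,-0.003],[0,0,0.46],1],[[0.0319,0.016,-0.003],[0,0,0.46],1],[[0.032,0.0158,-0.003],[0,0,0.46],1],[[0.0321,0.0155,-0.003],[0,0,0.46],1],[[0.0323,0.0152,-0.003],[0,0,0.46],1],[[0.0324,0.015,-0.003],[0,0,0.46],1],[[0.0325,0.0147,-0.003],[0,0,0.46],1],[[0.0326,0.0145,-0.003],[0,0,0.46],1],[[0.0327,0.0142,-0.003],[0,0,0.46],1]]
```

Emit:
{"name": "arm_command", "arguments": {"plan": [[[0.0318,0.0163,-0.003],[0,0,0.46],1],[[0.0319,0.016,-0.003],[0,0,0.46],1],[[0.032,0.0158,-0.003],[0,0,0.46],1],[[0.0321,0.0155,-0.003],[0,0,0.46],1],[[0.0323,0.0152,-0.003],[0,0,0.46],1],[[0.0324,0.015,-0.003],[0,0,0.46],1],[[0.0325,0.0147,-0.003],[0,0,0.46],1],[[0.0326,0.0145,-0.003],[0,0,0.46],1],[[0.0327,0.0142,-0.003],[0,0,0.46],1],[[0,0,0],[0,0,0],1]]}}

```text
time_s: 14.18
ee_pos: [0.3662, -0.0838, 0.2682]
tcp_rot: [[-0.126, -0.992, -0.003], [-0.992, 0.126, -0.002], [0.002, 0.003, -1.0]]
wrist_force: [0.1, 0.4, -0.9]
opening: 0.0128
grasp_force: 41.9
```

```bash
python3 - <<'E'
from h import *
plan([.3356,-.3373,.18],169.7,g=1)
E
```

```text
8 at [ 0.3662 -0.0838  0.2682] yaw 172.79 tilt [-0.0029 -0.0016]
[[[0.0319,-0.0002,0.011],[0,0,0.39],1],[[0.0319,-0.0004,0.011],[0,0,0.39],1],[[0.0319,-0.0006,0.011],[0,0,0.39],1],[[0.0319,-0.0008,0.011],[0,0,0.39],1],[[0.0319,-0.001,0.011],[0,0,0.39],1],[[0.0319,-0.0013,0.011],[0,0,0.39],1],[[0.0319,-0.0015,0.011],[0,0,0.39],1],[[0.0319,-0.0017,0.011],[0,0,0.39],1]]
```

Emit:
{"name": "arm_command", "arguments": {"plan": [[[0.0319,-0.0002,0.011],[0,0,0.39],1],[[0.0319,-0.0004,0.011],[0,0,0.39],1],[[0.0319,-0.0006,0.011],[0,0,0.39],1],[[0.0319,-0.0008,0.011],[0,0,0.39],1],[[0.0319,-0.001,0.011],[0,0,0.39],1],[[0.0319,-0.0013,0.011],[0,0,0.39],1],[[0.0319,-0.0015,0.011],[0,0,0.39],1],[[0.0319,-0.0017,0.011],[0,0,0.39],1],[[0,0,0],[0,0,0],1],[[0,0,0],[0,0,0],1],[[0,0,0],[0,0,0],1]]}}

```text
time_s: 15.1
ee_pos: [0.339, -0.3336, 0.1795]
tcp_rot: [[-0.176, -0.984, -0.004], [-0.984, 0.176, 0.0], [0.0, 0.004, -1.0]]
wrist_force: [-0.2, 0.3, -0.1]
opening: 0.013
grasp_force: 41.8
```

```bash
python3 - <<'E'
from h import *
np.set_printoptions(precision=4,suppress=True)
I=eyes.get_image("top");o=ctrl.get_obs();z=o["ee_pos"][2]-.047+.025
print(o["ee_pos"],z,[proj(I,np.array([o["ee_pos"][0],o["ee_pos"][1],z])+[s*.03,-s*.005,0]) for s in(1,-1)])
d=dots(I,340,215,430,310);print(d,[onz(I,*q,z) for _,q in d])
plan([.3356,-.3373,.12],169.7,g=1,vmax=.015)
E
```

```text
[ 0.3395 -0.3334  0.1801] 0.15809922714469374 [array([389.6306, 260.5652]), array([385.9428, 288.7312])]
[(np.int32(2812), array([357.521 , 257.0818])), (np.int32(953), array([411.6999, 230.4365])), (np.int32(1727), array([403.9189, 272.2999])), (np.int32(215), array([422.7442, 288.6605]))] [array([ 0.3785, -0.2695,  0.1581]), array([ 0.4332, -0.3883,  0.1581]), array([ 0.3437, -0.3682,  0.1581]), array([ 0.3078, -0.4073,  0.1581])]
5 at [ 0.3395 -0.3334  0.1801] yaw 169.91 tilt [-0.0025 -0.0003]
[[[0.0009,0.0006,0.012],[0,0,0.04],1],[[0.0009,0.0006,0.012],[0,0,0.04],1],[[0.0009,0.0006,0.012],[0,0,0.04],1],[[0.0009,0.0006,0.012],[0,0,0.04],1],[[0.0009,0.0006,0.012],[0,0,0.04],1]]
```

Emit:
{"name": "arm_command", "arguments": {"plan": [[[0.0009,0.0006,0.012],[0,0,0],1],[[0.0009,0.0006,0.012],[0,0,0],1],[[0.0009,0.0006,0.012],[0,0,0],1],[[0.0009,0.0006,0.012],[0,0,0],1],[[0.0009,0.0006,0.012],[0,0,0],1],[[0,0,0],[0,0,0],1],[[0,0,0],[0,0,0],1],[[0,0,0],[0,0,0],1],[[0,0,0],[0,0,0],1]]}}

```text
time_s: 15.9
ee_pos: [0.3365, -0.3379, 0.1214]
tcp_rot: [[-0.175, -0.985, -0.0], [-0.985, 0.175, -0.002], [0.002, 0.0, -1.0]]
wrist_force: [-0.2, 0.4, -0.4]
opening: 0.0134
grasp_force: 41.8
```

```bash
python3 - <<'E'
from h import *
for i in range(3):
    eyes.get_image("top");o=ctrl.get_obs();print(o["ee_pos"],o["wrist_force"])
plan([.3356,-.3373,.115],169.7,g=1,vmax=.015)
E
```

```text
[ 0.33633521 -0.33798574  0.12123627] [ 0.00940311  0.658435   -1.52856944]
[ 0.33619427 -0.33802269  0.12104008] [ 0.39086246  0.34742478 -0.6264002 ]
[ 0.33607752 -0.33800037  0.12087915] [-0.03356114  0.0163516  -0.23708031]
1 at [ 0.3361 -0.338   0.1209] yaw 169.9 tilt [-0.001  -0.0013]
[[[-0.0006,0.0006,0.0059],[0,0,0.2],1]]
```

Emit:
{"name": "arm_command", "arguments": {"plan": [[[-0.0006,0.0006,0.003],[0,0,0.2],1],[[0,0,0.003],[0,0,0],1],[[0,0,0.002],[0,0,0],1],[[0,0,0.002],[0,0,0],1],[[0,0,0.002],[0,0,0],1],[[0,0,0],[0,0,0],1],[[0,0,0],[0,0,0],1],[[0,0,0],[0,0,0],1]]}}

```text
time_s: 16.72
ee_pos: [0.3352, -0.3373, 0.1083]
tcp_rot: [[-0.179, -0.984, -0.002], [-0.984, 0.179, -0.001], [0.001, 0.002, -1.0]]
wrist_force: [0.6, 0.1, -0.2]
opening: 0.0132
grasp_force: 41.8
```

Emit:
{"name": "arm_command", "arguments": {"plan": [[[0,0,0.0015],[0,0,0],1],[[0,0,0.0015],[0,0,0],1],[[0,0,0],[0,0,0],1],[[0,0,0],[0,0,0],1],[[0,0,0],[0,0,0],1]]}}

```text
time_s: 17.13
ee_pos: [0.3352, -0.3373, 0.1052]
tcp_rot: [[-0.179, -0.984, -0.002], [-0.984, 0.179, -0.001], [0.001, 0.002, -1.0]]
wrist_force: [-0.5, 0.5, -0.5]
opening: 0.0133
grasp_force: 41.8
```

Emit:
{"name": "arm_command", "arguments": {"plan": [[[0,0,0.001],[0,0,0],1],[[0,0,0],[0,0,0],1],[[0,0,0.001],[0,0,0],1],[[0,0,0],[0,0,0],1],[[0,0,0],[0,0,0],1]]}}

```text
time_s: 17.55
ee_pos: [0.3355, -0.3374, 0.1034]
tcp_rot: [[-0.179, -0.984, -0.001], [-0.984, 0.179, -0.001], [0.001, 0.001, -1.0]]
wrist_force: [1.3, -0.1, -1.0]
opening: 0.0133
grasp_force: 41.9
```

Emit:
{"name": "arm_command", "arguments": {"plan": [[[0,0,0.001],[0,0,0],1],[[0,0,0],[0,0,0],1],[[0,0,0],[0,0,0],1],[[0,0,0],[0,0,0],1]]}}

```text
time_s: 17.88
ee_pos: [0.3356, -0.3375, 0.1026]
tcp_rot: [[-0.179, -0.984, -0.001], [-0.984, 0.179, -0.001], [0.002, 0.001, -1.0]]
wrist_force: [1.8, -0.1, 2.6]
opening: 0.0134
grasp_force: 42.5
```

Contact on the rails (about 3 N) at the expected loose height, so I let go and rise.

Emit:
{"name": "arm_command", "arguments": {"plan": [[[0,0,0],[0,0,0],0.75],[[0,0,0],[0,0,0],0.65],[[0,0,0],[0,0,0],0.5],[[0,0,0],[0,0,0],0.4],[[0,0,0],[0,0,0],0.4],[[0,0,-0.01],[0,0,0],0.4],[[0,0,-0.02],[0,0,0],0.4],[[0,0,-0.03],[0,0,0],0.4],[[0,0,-0.03],[0,0,0],0.4],[[0,0,-0.03],[0,0,0],0.4]]}}

```text
time_s: 18.72
ee_pos: [0.335, -0.3369, 0.2234]
tcp_rot: [[-0.179, -0.984, -0.003], [-0.984, 0.179, -0.0], [0.001, 0.003, -1.0]]
wrist_force: [1.0, -0.5, -0.2]
opening: 0.0513
grasp_force: 0.0
```

Emit:
{"name": "arm_command", "arguments": {"plan": [[[-0.035,0,0],[0,0,0],0.4],[[-0.035,0,0],[0,0,0],0.4],[[-0.035,0,0],[0,0,0],0.4],[[-0.035,0,0],[0,0,0],0.6],[[-0.035,0,0],[0,0,0],0.8],[[0,0,0],[0,0,0],1],[[0,0,0],[0,0,0],1]]}}

```text
time_s: 19.3
ee_pos: [0.367, -0.1636, 0.2222]
tcp_rot: [[-0.175, -0.985, -0.002], [-0.985, 0.175, -0.001], [0.001, 0.002, -1.0]]
wrist_force: [0.1, -1.4, 0.2]
opening: 0.0028
grasp_force: 0.0
```

```bash
cat >> h.py <<'E'
def cover(zt):
    I=eyes.get_image("top");h=cv2.cvtColor(I["color"],cv2.COLOR_RGB2HSV).astype(int)
    b=((h[...,0]>100)&(h[...,0]<125)&(h[...,1]>130)&(h[...,2]>90)).astype(np.uint8);b[:,:340]=0;b[:,425:]=0;b[:235]=0;b[315:]=0
    n,L,s,c=cv2.connectedComponentsWithStats(b);i=1+np.argmax(s[1:,4]);x,y,w,hh,A=s[i];print("blue",s[i])
    d=[q for q in dots(I,x,y,x+w,y+hh) if 35<q[0]<90];P=[onz(I,*q,zt) for _,q in d];print(d,P)
    if len(P)==2:
        e=P[0]-P[1];print("mid",(P[0]+P[1])/2,"sep",np.hypot(*e[:2]),"yaw",np.degrees(np.arctan2(e[1],e[0])))
E
python3 - <<'E'
from h import *
np.set_printoptions(precision=4,suppress=True)
cover(.062+.0145+.005);o=ctrl.get_obs();print(o["ee_pos"],o["opening"])
E
```

```text
blue [ 365  254   36   42 1049]
[(np.int32(62), array([384.129 , 261.2742])), (np.int32(61), array([380.541 , 287.2951]))] [array([ 0.3652, -0.3418,  0.0815]), array([ 0.3061, -0.3315,  0.0815])]
mid [ 0.3357 -0.3366  0.0815] sep 0.059989934163876796 yaw -9.82142640396963
[ 0.3668 -0.1645  0.2221] 0.00022125015684058206
```

The cover rests loosely and square: mid (0.3357, −0.3366), yaw −9.8°, and a dot spacing of 60.0 mm that confirms the height. Now I press on the ridge with the jaws shut.

```bash
python3 - <<'E'
from h import *
plan([.3356,-.337,.16],169.7,g=1,vmax=.03)
E
```

```text
7 at [ 0.3668 -0.1645  0.2221] yaw 169.81 tilt [-0.0021 -0.0008]
[[[0.025,0.0,0.0089],[0,0,0.02],1],[[0.025,0.0,0.0089],[0,0,0.02],1],[[0.025,0.0,0.0089],[0,0,0.02],1],[[0.025,0.0,0.0089],[0,0,0.02],1],[[0.025,0.0,0.0089],[0,0,0.02],1],[[0.025,-0.0,0.0089],[0,0,0.02],1],[[0.025,-0.0,0.0089],[0,0,0.02],1]]
```

Emit:
{"name": "arm_command", "arguments": {"plan": [[[0.025,0,0.0089],[0,0,0],1],[[0.025,0,0.0089],[0,0,0],1],[[0.025,0,0.0089],[0,0,0],1],[[0.025,0,0.0089],[0,0,0],1],[[0.025,0,0.0089],[0,0,0],1],[[0.025,0,0.0089],[0,0,0],1],[[0.025,0,0.0089],[0,0,0],1],[[0,0,0],[0,0,0],1],[[0,0,0],[0,0,0],1],[[0,0,0],[0,0,0],1],[[0,0,0],[0,0,0],1]]}}

```text
time_s: 20.27
ee_pos: [0.3352, -0.3373, 0.1602]
tcp_rot: [[-0.18, -0.984, -0.002], [-0.984, 0.18, -0.001], [0.001, 0.002, -1.0]]
wrist_force: [0.2, -0.1, 1.1]
opening: 0.0001
grasp_force: 0.0
```

Down to just above the ridge, then gently on to it.

Emit:
{"name": "arm_command", "arguments": {"plan": [[[0,0,0.01],[0,0,0],1],[[0,0,0.01],[0,0,0],1],[[0,0,0.008],[0,0,0],1],[[0,0,0.003],[0,0,0],1],[[0,0,0.002],[0,0,0],1],[[0,0,0.002],[0,0,0],1],[[0,0,0.001],[0,0,0],1],[[0,0,0],[0,0,0],1]]}}

```text
time_s: 20.93
ee_pos: [0.3358, -0.3376, 0.1248]
tcp_rot: [[-0.179, -0.984, -0.001], [-0.984, 0.179, -0.002], [0.002, 0.0, -1.0]]
wrist_force: [-0.3, 1.0, 3.8]
opening: -0.0002
grasp_force: 1.7
```

Contact at 0.1248, as expected. Pressing in 1 mm steps.

Emit:
{"name": "arm_command", "arguments": {"plan": [[[0,0,0.001],[0,0,0],1],[[0,0,0.001],[0,0,0],1],[[0,0,0.001],[0,0,0],1],[[0,0,0.001],[0,0,0],1],[[0,0,0],[0,0,0],1]]}}

```text
time_s: 21.35
ee_pos: [0.337, -0.3386, 0.1224]
tcp_rot: [[-0.178, -0.984, 0.002], [-0.984, 0.178, -0.005], [0.004, -0.003, -1.0]]
wrist_force: [0.9, 0.9, 11.7]
opening: 0.0
grasp_force: 5.5
```

Emit:
{"name": "arm_command", "arguments": {"plan": [[[0,0,0.001],[0,0,0],1],[[0,0,0.001],[0,0,0],1],[[0,0,0.001],[0,0,0],1],[[0,0,0.001],[0,0,0],1],[[0,0,0],[0,0,0],1]]}}

```text
time_s: 21.77
ee_pos: [0.3353, -0.3377, 0.1168]
tcp_rot: [[-0.179, -0.984, -0.002], [-0.984, 0.179, -0.002], [0.002, 0.002, -1.0]]
wrist_force: [-0.5, 1.9, 8.3]
opening: 0.0004
grasp_force: 4.2
```

Emit:
{"name": "arm_command", "arguments": {"plan": [[[0,0,0.001],[0,0,0],1],[[0,0,0.001],[0,0,0],1],[[0,0,0.001],[0,0,0],1],[[0,0,0.001],[0,0,0],1],[[0,0,0.001],[0,0,0],1],[[0,0,0],[0,0,0],1]]}}

```text
time_s: 22.27
ee_pos: [0.3349, -0.3371, 0.1111]
tcp_rot: [[-0.179, -0.984, -0.003], [-0.984, 0.179, -0.0], [0.001, 0.003, -1.0]]
wrist_force: [-1.5, 2.4, 7.3]
opening: 0.0004
grasp_force: 3.8
```

Emit:
{"name": "arm_command", "arguments": {"plan": [[[0,0,0.001],[0,0,0],1],[[0,0,0.001],[0,0,0],1],[[0,0,0.001],[0,0,0],1],[[0,0,0],[0,0,0],1]]}}

```text
time_s: 22.6
ee_pos: [0.3349, -0.3372, 0.1109]
tcp_rot: [[-0.178, -0.984, -0.002], [-0.984, 0.178, -0.002], [0.002, 0.002, -1.0]]
wrist_force: [-7.1, 11.7, 29.9]
opening: -0.0001
grasp_force: 15.1
```

A hard stop at 0.1109 with 30 N: the ridge is at its home height. Retracting to check.

Emit:
{"name": "arm_command", "arguments": {"plan": [[[0,0,-0.003],[0,0,0],1],[[0,0,-0.005],[0,0,0],1],[[0,0,-0.02],[0,0,0],1],[[0,0,-0.03],[0,0,0],1],[[0,0,-0.03],[0,0,0],1],[[-0.035,0,0],[0,0,0],1],[[-0.035,0,0],[0,0,0],1],[[-0.035,0,0],[0,0,0],1],[[-0.035,0,0],[0,0,0],1],[[-0.035,0,0],[0,0,0],1],[[0,0,0],[0,0,0],1],[[0,0,0],[0,0,0],1]]}}

```text
time_s: 23.6
ee_pos: [0.3669, -0.1635, 0.1954]
tcp_rot: [[-0.175, -0.985, -0.003], [-0.985, 0.175, -0.0], [0.001, 0.003, -1.0]]
wrist_force: [-0.4, -0.3, -0.3]
opening: -0.0
grasp_force: 0.0
```

```bash
python3 - <<'E'
from h import *
np.set_printoptions(precision=4,suppress=True)
cover(.067)
I=eyes.get_image("top")
for l,z in dict(pot_mid=.0415,coaster=0,pot_brown=0,dish_red=0).items():
    for d in spot_point("top",l)[:3]:
        r,c=d["centre"];print(l,round(d["p"],2),np.round([c,r],1),onz(I,c,r,z))
E
```

```text
blue [ 363  254   37   41 1068]
[(np.int32(60), array([383.4 , 261.25])), (np.int32(64), array([379.8438, 286.9375]))] [array([ 0.3647, -0.343 ,  0.067 ]), array([ 0.3057, -0.3327,  0.067 ])]
mid [ 0.3352 -0.3378  0.067 ] sep 0.05992664124581722 yaw -9.848008789047322
pot_mid 0.72 [256.  220.5] [ 0.4672 -0.0482  0.0415]
pot_mid 0.63 [418.7 260.8] [ 0.3629 -0.4317  0.0415]
coaster 0.72 [259.1 225.6] [ 0.4562 -0.0539  0.    ]
pot_brown 0.79 [311.3 227. ] [ 0.4499 -0.182   0.    ]
dish_red 0.62 [235.5 188.4] [0.5493 0.0024 0.    ]
```

```bash
python3 - <<'E'
from h import *
a=cv2.cvtColor(cv2.imread("pics/top0.png"),cv2.COLOR_BGR2RGB);I=eyes.get_image("top");b=I["color"]
for n,(x,y) in dict(brown=(318,224),dish=(235,186)).items():
    w=20;p=[cv2.cvtColor(np.ascontiguousarray(c[y-w:y+w,x-w:x+w]),cv2.COLOR_RGB2GRAY).astype(np.float32) for c in(a,b)]
    print(n,cv2.phaseCorrelate(p[0],p[1]),np.abs(p[0]-p[1]).mean())
plan([.3645,-.342,.13],169.7,g=1,vmax=.03)
E
```

```text
brown ((0.5111532111059915, -0.24197905577372225), 0.5891097909212113) 3.930625
dish ((0.03536090785733137, -0.024193970654348362), 1.003296461701393) 1.635625
7 at [ 0.3664 -0.1658  0.1955] yaw 169.57 tilt [-0.0027 -0.0007]
[[[0.0248,-0.0043,0.0094],[0,0,-0.02],1],[[0.0248,-0.0043,0.0094],[0,0,-0.02],1],[[0.0248,-0.0043,0.0094],[0,0,-0.02],1],[[0.0248,-0.0043,0.0094],[0,0,-0.02],1],[[0.0248,-0.0043,0.0094],[0,0,-0.02],1],[[0.0248,-0.0042,0.0094],[0,0,-0.02],1],[[0.0248,-0.0042,0.0094],[0,0,-0.02],1]]
```

The brown pot's shift may just be the arm overlapping it in the picture, and I'll recheck from farther off. First a confirming press on each white dot.

Emit:
{"name": "arm_command", "arguments": {"plan": [[[0.0248,-0.0043,0.0094],[0,0,0],1],[[0.0248,-0.0043,0.0094],[0,0,0],1],[[0.0248,-0.0043,0.0094],[0,0,0],1],[[0.0248,-0.0043,0.0094],[0,0,0],1],[[0.0248,-0.0043,0.0094],[0,0,0],1],[[0.0248,-0.0042,0.0094],[0,0,0],1],[[0.0248,-0.0042,0.0094],[0,0,0],1],[[0,0,0],[0,0,0],1],[[0,0,0],[0,0,0],1],[[0,0,0],[0,0,0],1]]}}

```text
time_s: 24.78
ee_pos: [0.3645, -0.3415, 0.13]
tcp_rot: [[-0.18, -0.984, -0.003], [-0.984, 0.18, -0.0], [0.001, 0.002, -1.0]]
wrist_force: [-0.4, 0.5, 0.5]
opening: -0.0002
grasp_force: 0.0
```

Emit:
{"name": "arm_command", "arguments": {"plan": [[[0,0,0.012],[0,0,0],1],[[0,0,0.012],[0,0,0],1],[[0,0,0.012],[0,0,0],1],[[0,0,0.004],[0,0,0],1],[[0,0,0.002],[0,0,0],1],[[0,0,0.001],[0,0,0],1],[[0,0,0],[0,0,0],1],[[0,0,0],[0,0,0],1]]}}

```text
time_s: 25.45
ee_pos: [0.3653, -0.3414, 0.0878]
tcp_rot: [[-0.179, -0.984, -0.001], [-0.984, 0.179, -0.001], [0.002, 0.001, -1.0]]
wrist_force: [0.3, 0.4, 0.3]
opening: 0.0002
grasp_force: 0.0
```

Emit:
{"name": "arm_command", "arguments": {"plan": [[[0,0,0.001],[0,0,0],1],[[0,0,0.001],[0,0,0],1],[[0,0,0.001],[0,0,0],1],[[0,0,0.001],[0,0,0],1],[[0,0,0],[0,0,0],1],[[0,0,0],[0,0,0],1]]}}

```text
time_s: 25.95
ee_pos: [0.3652, -0.3415, 0.086]
tcp_rot: [[-0.178, -0.984, -0.0], [-0.984, 0.178, -0.002], [0.002, -0.0, -1.0]]
wrist_force: [-4.6, 8.2, 21.4]
opening: 0.0001
grasp_force: 10.5
```

That end is flush: plate top 0.067, solid at 21 N. Now the other dot.

Emit:
{"name": "arm_command", "arguments": {"plan": [[[0,0,-0.005],[0,0,0],1],[[0,0,-0.02],[0,0,0],1],[[0,0,-0.022],[0,0,0],1],[[0,0,0],[0,0,0],1],[[0,0.03,0],[0,0,0],1],[[0,0.03,0],[0,0,0],1],[[0,0,0],[0,0,0],1],[[0,0,0.015],[0,0,0],1],[[0,0,0.015],[0,0,0],1],[[0,0,0.008],[0,0,0],1],[[0,0,0.003],[0,0,0],1],[[0,0,0.002],[0,0,0],1]]}}

```text
time_s: 26.95
ee_pos: [0.3057, -0.3305, 0.0868]
tcp_rot: [[-0.179, -0.984, -0.003], [-0.984, 0.179, -0.0], [0.001, 0.003, -1.0]]
wrist_force: [0.6, 0.7, 0.0]
opening: 0.0001
grasp_force: 0.0
```

Emit:
{"name": "arm_command", "arguments": {"plan": [[[0,0,0.001],[0,0,0],1],[[0,0,0.001],[0,0,0],1],[[0,0,0],[0,0,0],1],[[0,0,0],[0,0,0],1]]}}

```text
time_s: 27.28
ee_pos: [0.3061, -0.3308, 0.0861]
tcp_rot: [[-0.179, -0.984, -0.001], [-0.984, 0.179, -0.002], [0.002, 0.001, -1.0]]
wrist_force: [-1.3, 1.3, 6.0]
opening: 0.0004
grasp_force: 2.9
```

Emit:
{"name": "arm_command", "arguments": {"plan": [[[0,0,0.001],[0,0,0],1],[[0,0,0.001],[0,0,0],1],[[0,0,0],[0,0,0],1],[[0,0,0],[0,0,0],1],[[0,0,-0.005],[0,0,0],1]]}}

```text
time_s: 27.7
ee_pos: [0.3061, -0.3305, 0.0891]
tcp_rot: [[-0.179, -0.984, -0.001], [-0.984, 0.179, -0.001], [0.001, 0.001, -1.0]]
wrist_force: [-0.3, 0.2, -0.5]
opening: -0.0002
grasp_force: 0.0
```

Emit:
{"name": "arm_command", "arguments": {"plan": [[[0,0,-0.01],[0,0,0],1],[[0,0,-0.03],[0,0,0],1],[[0,0,-0.035],[0,0,0],1],[[0,0,-0.035],[0,0,0],1],[[0.02,0.02,0],[0,0,0],1],[[0.025,0.02,0],[0,0,0],1],[[0.025,0.02,0],[0,0,0],1],[[0.025,0.02,0],[0,0,0],1],[[0.025,0.02,0],[0,0,0],1],[[0,0,0],[0,0,0],1],[[0,0,0],[0,0,0],1]]}}

```text
time_s: 28.62
ee_pos: [0.185, -0.4314, 0.1984]
tcp_rot: [[-0.182, -0.983, -0.002], [-0.983, 0.182, -0.001], [0.001, 0.002, -1.0]]
wrist_force: [-0.2, 0.3, 0.2]
opening: -0.0002
grasp_force: 0.0
```

```bash
python3 - <<'E'
from h import *
np.set_printoptions(precision=4,suppress=True)
cover(.067);o=ctrl.get_obs();print(o["ee_pos"],o["wrist_force"])
a=cv2.cvtColor(cv2.imread("pics/top0.png"),cv2.COLOR_BGR2RGB);b=eyes.get_image("top")["color"]
for n,(x,y) in dict(brown=(318,224),dish=(235,186),turq=(424,260)).items():
    w=20;p=[cv2.cvtColor(np.ascontiguousarray(c[y-w:y+w,x-w:x+w]),cv2.COLOR_RGB2GRAY).astype(np.float32) for c in(a,b)]
    print(n,cv2.phaseCorrelate(p[0],p[1]),np.abs(p[0]-p[1]).mean())
E
```

```text
blue [ 362  254   38   40 1061]
[(np.int32(60), array([383.4 , 261.25])), (np.int32(59), array([379.5932, 286.7797]))] [array([ 0.3647, -0.343 ,  0.067 ]), array([ 0.3061, -0.3321,  0.067 ])]
mid [ 0.3354 -0.3375  0.067 ] sep 0.05965654166059886 yaw -10.44701390482829
[ 0.1858 -0.4308  0.1985] [ 0.0726 -0.1509 -0.391 ]
brown ((0.028798208511762624, 0.055367201004841604), 1.001687734723091) 0.43375
dish ((-0.013578152731508197, 0.004426939990310075), 1.0086548620462417) 0.428125
turq ((0.14918040710615443, -0.11867991942207112), 0.794619582593441) 10.661875
```

The blue pot and the red dish haven't moved, both cover ends are flush, the orange pot is on the coaster, and the arm is clear. Handing in.

```bash
python3 -c "
from rig import ctrl
print(ctrl.close_job())"
```

```text
the job is handed in; nothing more can be done
None
```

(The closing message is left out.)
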